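# Lift the long cover plate off its dowels and lay it on the notebook

### The job

Two specimen fixtures stand on the bench, each with a steel cover plate on two tight dowels. Lift the long plate (the one with the bar grip, not the square one with the round knob) straight up off its dowels, keeping it level, and set it down gently, bar upward, in the middle of the closed notebook. Let go of it there, and leave the square plate on its fixture.

Things in the scene. Friction and masses are not known exactly. Their poses are not given: they have to be found in the camera images.
- long_plate: The long steel cover plate, 100 x 46 x 8 mm, 0.2 to 0.45 kg. Origin: centre of its underside; x along its length, z up. On its top, in the middle, stands an upright rectangular grip bar, 44 mm along x, 12 mm thick along y, from z = 8 to 34 mm: pinch it across y. Two through holes of 9 mm at x = -40 and +40 mm, y = 0, fit over the dowels. It starts fully down on long_fixture.
- long_fixture: The aluminium block under the long plate, 124 x 64 x 22 mm, fixed to the bench. Origin: centre of its underside; x along its length, z up. Two round-nosed 8 mm dowels at x = -40 and +40 mm, y = 0, stand 24 mm above its top, so their tips are at z = 46 mm: the plate's underside (z = 22 mm at the start) must rise by more than 24 mm to be free.
- square_plate: The other plate, to be left alone: steel, square, 68 x 68 x 8 mm, with a round knob 28 mm in diameter and 24 mm tall on top; it sits on two dowels of its own fixture, a block 90 x 84 x 22 mm, which stands to the left or the right of the long one. Origin: centre of its underside, z up.
- notebook: The closed notebook lying flat and fixed on the bench, about 208 x 146 mm, its top 10 mm above the bench; a wire spiral runs along one long side. Origin: in the middle of its underside; x along its 208 mm length, z up.

How it is judged:
By the outcome, as a careful person would: the job done as asked, in the order asked, and still so for the second after the job is handed in, with the robot touching nothing.
It also fails if it takes over 38 s, if anything falls off the work surface, if the arm or the gripper's body presses on something with over 40 N, if the wrist force passes 120 N, or if a joint passes its speed limit or range.

### The arm

A 6-joint arm with a two-finger parallel gripper is mounted at the origin on a cart in front of the work surface, level with it; the furniture and walls round the work are solid. World frame = base frame: x ahead of the robot, y to its left, z up, the work surface at z = 0. Lengths are in m, angles in rad, forces in N, time in s.
With the tool pointing down it reaches from about 0.325 to 0.9 m from the base axis. Payload 6.1 kg.
Tool frame: the origin (TCP) lies midway between the tips of the shut fingers; the grasp point (between the pads) lies 19 mm behind it; z points along the fingers, y is the line along which they close (so a half turn about z gives the same grasp; the last joint's range is limited). The gripper opens to 85 mm and grips with 20 to 120 N. Pads are 22 mm wide; open, the fingers measure 114 mm over their backs; the gripper's body (76 mm by 85 mm) begins 54 mm behind the grasp point. The pads swing forward as they close: fully open they stand 13 mm farther back than shut.
Start: joints at [-1.236, 0.22, 1.526, -0, 1.395, -0.126], TCP at [0.278, -0.56, 0.231] pointing down, gripper open.
Joint ranges: [-2.98, 2.98], [-0.91, 2.08], [0.09, 2.57], [-1.24, 4.39], [0.2, 2.65], [-2.68, 2.68]. Speed limits (rad/s): [2.57, 2.57, 3.01, 3.14, 3.14, 3.14].

### API

Orientations are given as [roll, pitch, yaw] about the fixed x, y, z axes, in that order (R = Rz(yaw) Ry(pitch) Rx(roll)).
In Python, from plant import manip, kin, eyes, finder, monitor gives the robot as it stands. Calls block until the motion is done:
- manip.movep(position, orientation): joint-space move of the TCP to a pose.
- manip.move_l(position, feed=0.15, rotation=None, max_force=None): straight line of the TCP; rotation=None keeps the orientation; feed is the mean speed in m/s. With max_force (N) it stops when the force on the tool has changed by that much, and returns True; else False.
- manip.set_joints(angles): joint-space move.
- manip.gripper_to(opening, f_grip=None): finger opening in m; f_grip is the grip in N (None keeps the last); returns when the fingers have stopped.
- manip.hold(seconds).
- kin.inverse_kinematics(position, orientation): joint angles nearest the present ones, or None.
- eyes.get_image(name): name is "side" or "top" or "wrist"; returns (picture, depth): 384x512x3 uint8, red, green, blue; 384x512 float32, m along the optical axis (not along the pixel's ray), 0 where there is no reading.
- eyes.get_calibration(name): a dict with "intrinsics" (3x3 intrinsics, pixels), "world_from_camera" (4x4, takes a point from camera to world coordinates). Camera axes: x right, y down, z forward; pixel columns grow to the right and rows downward; lengths in m; the calibration is good to about 2 mm. A picture is of the moment at which its call begins: read the wrist's pose just before it. get_calibration takes no time and is no camera call; for the wrist camera it gives the pose at the moment of the call.
A pose or a line that the arm cannot do raises manip.Unreachable and nothing moves.
- manip.job_done(): hands the job in; it is judged then, once.
Trained networks look in the newest picture that a camera, given by its name, has taken for a name from the list of things; names that differ only in an ending like _2 or _b are one class to them, and where a whole thing is asked for, a point or a joint stands for the part that bears it (a point fixed in the world has none). Each returns a list of dicts, best first, with "confidence" (0 to 1); they miss things now and then, are a little off and sometimes report something else, mostly with a low value. They report only what shows in the picture. A call takes as long as a camera call.
- finder.silhouettes(target, camera): "region" (384x512 bool, what is visible of it) and "uv" ([column, row] in pixels, amid what is visible of it).
Readings, each from a call of its own:
- monitor.read_time_s(): time.
- monitor.read_q(): joint angles.
- monitor.read_joint_velocities(): joint speeds.
- monitor.read_joint_torque(): joint torques, N m.
- monitor.read_eef_pos(): TCP position.
- monitor.read_tcp_rot(): TCP orientation.
- monitor.read_ft_force(): force on the tool from outside, world axes, zero at the start.
- monitor.read_torque(): the same for the moment, N m.
- monitor.read_opening(): finger opening in m.
- monitor.read_grasp_force(): force on a finger pad.
Only numpy, scipy, OpenCV 4.12 (cv2) and the standard library are available. Lean on these libraries where they do the work, as an engineer would, in place of code of your own. Each camera call takes 0.05 s, during which the arm holds its last target. There are 200 camera calls.

## Working session

There is one attempt and no reset: what is moved stays moved. The work goes in short steps, each a Python script; the robot and the scene stay as the last script left them, time stands still between calls to the robot, and variables do not carry over. Pictures are saved under pics/ and viewed, at most 10 in all, crops included, and the job is handed in when it is done.

```bash
mkdir -p pics; cat > h.py <<'E'
import numpy as np, cv2
from plant import manip, kin, eyes, finder, monitor
def cloud(name):
    c=eyes.get_calibration(name); p,d=eyes.get_image(name)
    K=np.array(c["intrinsics"]); T=np.array(c["world_from_camera"])
    v,u=np.mgrid[:384,:512]
    P=np.stack([(u-K[0,2])/K[0,0]*d,(v-K[1,2])/K[1,1]*d,d],-1)@T[:3,:3].T+T[:3,3]
    P[d==0]=np.nan
    return p,P
E
python3 - <<'E'
from h import *
ims=[]
for n in ["top","side"]:
    p,P=cloud(n); ims.append(p)
    print(n,np.round(eyes.get_calibration(n)["world_from_camera"],3).tolist())
    for t in ["long_plate","long_fixture","square_plate","notebook"]:
        for r in finder.silhouettes(t,n)[:2]:
            m=r["region"]; Q=P[m]; Q=Q[~np.isnan(Q[:,0])]
            (c,s,a)=cv2.minAreaRect(Q[:,:2].astype(np.float32)*1000) if len(Q)>3 else (0,0,0)
            print(t,round(r["confidence"],2),np.round(r["uv"]),m.sum(),"med",np.round(np.median(Q,0),3) if len(Q) else None,"z",np.round(np.percentile(Q[:,2],[2,50,98]),3) if len(Q) else None,"rect",np.round(c,1),np.round(s,1),round(a,1))
cv2.imwrite("pics/a_top.png",ims[0][...,::-1]); cv2.imwrite("pics/a_side.png",ims[1][...,::-1])
print(monitor.read_time_s())
E
```

```text
top [[-0.028, -0.996, 0.088, 0.432], [-0.999, 0.025, -0.036, -0.01], [0.033, -0.088, -0.996, 0.89], [0.0, 0.0, 0.0, 1.0]]
long_plate 0.69 [134. 153.] 975 med [0.581 0.222 0.03 ] z [0.025 0.03  0.057] rect [582.8 225.9] [99.6 46.7] 4.5
long_fixture 0.59 [146. 159.] 748 med [0.576 0.214 0.021] z [0.008 0.021 0.041] rect [582.9 226.5] [124.2  65. ] 2.7
square_plate 0.64 [228. 154.] 983 med [0.58  0.024 0.03 ] z [0.026 0.03  0.055] rect [582.8  24.9] [69.1 68. ] 88.6
notebook 0.87 [358. 198.] 6419 med [ 0.489 -0.262  0.01 ] z [0.007 0.01  0.013] rect [ 490.4 -264.4] [151.2 213.7] 9.5
notebook 0.46 [132. 157.] 1014 med [0.58  0.222 0.03 ] z [0.025 0.03  0.057] rect [582.9 227.9] [100.   49.3] 2.6
side [[0.996, -0.053, 0.078, 0.446], [-0.094, -0.629, 0.772, -0.675], [0.008, -0.776, -0.631, 0.587], [0.0, 0.0, 0.0, 1.0]]
long_plate 0.61 [264. 141.] 385 med [0.581 0.221 0.03 ] z [0.022 0.03  0.056] rect [585.4 252.2] [108.6  99.6] 86.4
long_fixture 0.96 [262. 144.] 460 med [0.576 0.2   0.02 ] z [-0.     0.02   0.038] rect [583.9 241.5] [101.7 134.5] 89.6
square_plate 0.62 [275. 185.] 526 med [0.578 0.016 0.03 ] z [0.023 0.03  0.055] rect [582.2  48.7] [120.6  70.2] 87.9
notebook 0.96 [247. 292.] 7793 med [ 0.488 -0.281  0.01 ] z [0.001 0.01  0.013] rect [ 488.5 -254.4] [156.6 225.4] 10.0
0.5
```

View pics/a_top.png

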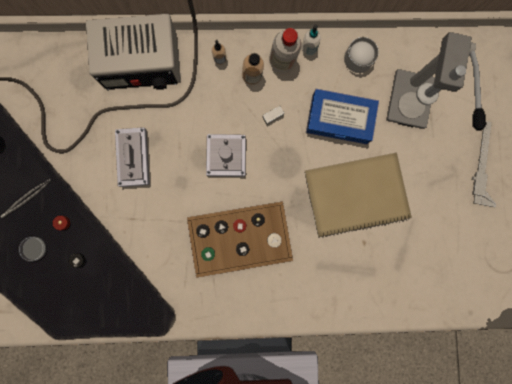

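View pics/a_side.png

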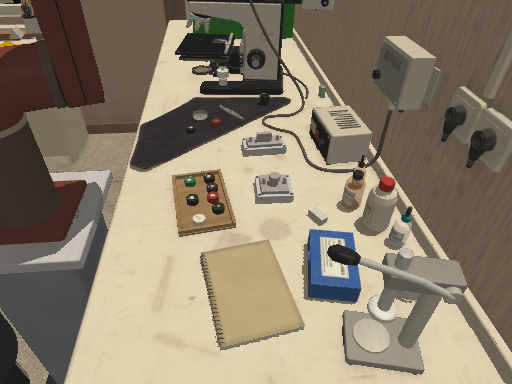

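Top view: the long plate is at (131,155), the square plate at (227,155) and the notebook at (358,194), with its spiral on the near side. The side view agrees, and it shows a lamp or stand with a black arm beyond the notebook at (343,254). Next I'll check the transit clearance and look from the wrist.

```bash
python3 - <<'E'
from h import *
print(monitor.read_tcp_rot())
p,P=cloud("top")
for y0 in np.arange(-.7,.5,.1):
    m=(P[...,1]>y0)&(P[...,1]<y0+.1)
    print(round(y0,1),[round(float(np.nanmax(np.where(m&(P[...,0]>x)&(P[...,0]<x+.1),P[...,2],-1))),3) for x in (.3,.4,.5,.6,.7)])
c=np.array(eyes.get_calibration("wrist")["world_from_camera"]);print(c.round(3).tolist())
for yaw in (0,np.pi,):
    for pos in ([.583,.226,.05],[.583,.226,.3],[.49,-.264,.05],[.45,0,.3]):
        q=kin.inverse_kinematics(pos,[np.pi,0,yaw]); print(yaw,pos,None if q is None else np.round(q,2))
E
```

```text
[-3.14155801e+00 -3.63994695e-05  4.60767228e-01]
-0.7 [0.004, 0.003, 0.006, 0.005, 0.005]
-0.6 [0.005, 0.012, 0.012, 0.007, 0.005]
-0.5 [0.005, 0.005, 0.263, 0.258, 0.216]
-0.4 [0.005, 0.016, 0.264, 0.259, 0.209]
-0.3 [0.004, 0.015, 0.015, 0.048, 0.045]
-0.2 [0.022, 0.02, 0.016, 0.047, 0.13]
-0.1 [0.026, 0.026, 0.034, 0.032, 0.13]
-0.0 [0.027, 0.026, 0.057, 0.048, 0.082]
0.1 [0.02, 0.021, 0.026, 0.024, 0.104]
0.2 [0.007, 0.009, 0.058, 0.058, 0.104]
0.3 [0.02, 0.022, 0.013, 0.012, 0.004]
0.4 [0.019, 0.018, 0.013, 0.013, 0.05]
[[0.445, -0.851, -0.279, 0.349], [-0.896, -0.423, -0.137, -0.524], [-0.001, 0.311, -0.95, 0.373], [0.0, 0.0, 0.0, 1.0]]
0 [0.583, 0.226, 0.05] [ 0.24  0.41  1.66 -0.    1.08  1.81]
0 [0.583, 0.226, 0.3] [ 0.24  0.19  1.44 -0.    1.52  1.81]
0 [0.49, -0.264, 0.05] [-0.64  0.26  1.84 -0.    1.03  0.93]
0 [0.45, 0, 0.3] [-0.18 -0.25  1.86 -0.    1.53  1.4 ]
3.141592653589793 [0.583, 0.226, 0.05] [ 0.24  0.41  1.66  0.    1.08 -1.33]
3.141592653589793 [0.583, 0.226, 0.3] [ 0.24  0.19  1.44  0.    1.52 -1.33]
3.141592653589793 [0.49, -0.264, 0.05] [-0.64  0.26  1.84  0.    1.03 -2.21]
3.141592653589793 [0.45, 0, 0.3] [-0.18 -0.25  1.86  0.    1.53 -1.75]
```

```bash
python3 - <<'E'
from h import *
p,P=cloud("top")
m=(P[...,1]<-.2)&(P[...,2]>.1)&(P[...,0]<.8)&(P[...,1]>-.52); Q=P[m]
print("lamp x",Q[:,0].min(),"y max",Q[:,1].max()); 
for a in np.arange(.46,.8,.04):
    s=Q[(Q[:,0]>a)&(Q[:,0]<a+.04)]
    if len(s): print(round(a,2),len(s),s[:,1].min().round(3),s[:,1].max().round(3),s[:,2].min().round(3),s[:,2].max().round(3))
manip.move_l([.32,-.26,.30],feed=.3)
manip.movep([.45,.0,.30],[np.pi,0,0])
for i,pos in enumerate(([.60,.21,.20],[.58,.245,.17])):
    (manip.movep if i==0 else lambda a,b:manip.move_l(a))(pos,[np.pi,0,0]); manip.hold(.2)
    p,P=cloud("wrist"); cv2.imwrite(f"pics/w{i}.png",p[...,::-1])
    for t in ["long_plate","long_fixture"]:
        for r in finder.silhouettes(t,"wrist")[:1]:
            m=r["region"]; Q=P[m]; Q=Q[~np.isnan(Q[:,0])]
            for nm,lo,hi in (("bar",.05,.065),("plate",.025,.036),("fix",.016,.0245)):
                S=Q[(Q[:,2]>lo)&(Q[:,2]<hi)]
                if len(S)>20:
                    c,s,a=cv2.minAreaRect(S[:,:2].astype(np.float32)*1000)
                    print(i,t,round(r["confidence"],2),np.round(r["uv"]),nm,len(S),"z",np.median(S[:,2]).round(4),"mean",(S[:,:2].mean(0)*1000).round(1),"rect",np.round(c,1),np.round(s,1),round(a,1))
print(monitor.read_time_s(),monitor.read_ft_force())
E
```

```text
lamp x 0.5724852457004999 y max -0.36244507169511425
0.54 57 -0.406 -0.389 0.248 0.263
0.58 255 -0.411 -0.387 0.24 0.265
0.62 133 -0.418 -0.402 0.227 0.245
0.66 1204 -0.429 -0.362 0.1 0.233
0.7 912 -0.434 -0.368 0.1 0.216
0.74 348 -0.435 -0.379 0.102 0.208
0 long_plate 0.85 [235. 186.] bar 527 z 0.0553 mean [583.  229.7] rect [582.1 229.9] [43.3 12. ] 3.0
0 long_plate 0.85 [235. 186.] plate 3071 z 0.0296 mean [585.9 229.7] rect [581.4 229.9] [100.7  45.9] 2.8
0 long_fixture 0.76 [233. 160.] plate 54 z 0.03 mean [572.7 228.1] rect [584.1 231.4] [105.1  48.8] 2.9
0 long_fixture 0.76 [233. 160.] fix 2340 z 0.0216 mean [592.2 228.1] rect [581.9 230. ] [124.   64.1] 3.0
1 long_plate 0.62 [272. 176.] bar 674 z 0.0554 mean [583.1 230. ] rect [581.9 229.9] [43.6 12. ] 2.8
1 long_plate 0.62 [272. 176.] plate 4066 z 0.0296 mean [586.  230.2] rect [581.6 229.8] [100.5  46. ] 2.9
1 long_plate 0.62 [272. 176.] fix 98 z 0.0218 mean [579.  228.7] rect [579.5 229.1] [105.7  49.1] 2.6
1 long_fixture 0.73 [272. 144.] plate 137 z 0.0297 mean [575.8 225.7] rect [581.7 229.9] [100.1  45.9] 2.9
1 long_fixture 0.73 [272. 144.] fix 3000 z 0.0215 mean [592.6 231.1] rect [581.6 230.3] [124.1  63.5] 2.7
5.1583 [ 0.48797155 -0.87548617  0.09675794]
```

View pics/w1.png

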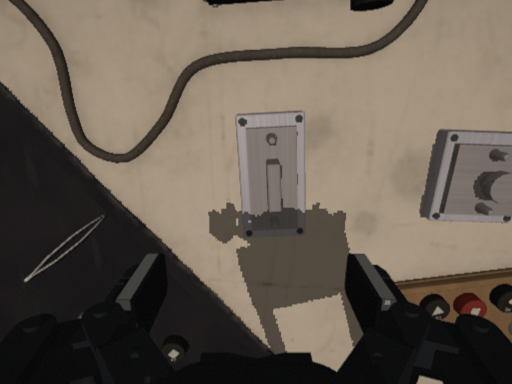

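The wrist view shows the long plate at (272,185) with the bar in its middle. Both views agree on the bar: centre (0.582, 0.230), yaw 2.9°, top at 55 mm. The plate top is at 30 mm. Now I'll descend and grip.

```bash
python3 - <<'E'
from h import *
R=[np.pi,0,.0505]
manip.gripper_to(.05,60)
manip.movep([.5818,.2299,.12],R)
f0=np.array(monitor.read_ft_force())
print("hit",manip.move_l([.5818,.2299,.034],feed=.08,max_force=8))
print(monitor.read_eef_pos(),monitor.read_ft_force()-f0)
manip.gripper_to(0.0,60); manip.hold(.2)
print(monitor.read_opening(),monitor.read_grasp_force(),monitor.read_ft_force()-f0,monitor.read_torque(),monitor.read_eef_pos(),monitor.read_time_s())
E
```

```text
hit False
[0.58239761 0.23005317 0.03475627] [ 0.18022657  0.14001661 -0.35344474]
0.01073052150058908 60.869446992874146 [-1.34929171 -3.71931074  5.48777067] [-0.71032648  0.15363913 -0.04632998] [0.58225352 0.22933269 0.03469536] 7.7833
```

```bash
python3 - <<'E'
from h import *
manip.gripper_to(0.0,90)
manip.move_l([.5816,.2292,.034],feed=.03); manip.hold(.1)
print(monitor.read_ft_force(),monitor.read_torque())
for z in (.038,.044,.050,.056,.062,.080):
    s=manip.move_l([.5816,.2292,z],feed=.03,max_force=40)
    print(z,s,np.round(monitor.read_ft_force(),1),np.round(monitor.read_torque(),2),np.round(monitor.read_eef_pos(),4),round(monitor.read_opening(),4))
    if s: break
p,P=cloud("side"); cv2.imwrite("pics/s2.png",cv2.resize(p[90:220,180:380,::-1],(800,520)))
print(monitor.read_time_s())
E
```

```text
[ 0.14760297 -2.36873758  6.1004149 ] [-0.37308412  0.08079469 -0.01470452]
0.038 False [ 1.8 -1.6 -2.3] [-0.38 -0.53 -0.01] [0.5816 0.2291 0.0376] 0.0102
0.044 False [ 3.  -2.1 -3.7] [-0.37 -0.5  -0.01] [0.5816 0.2291 0.0439] 0.0097
0.05 False [ 2.7 -1.9 -3.1] [-0.44 -0.46  0.04] [0.5816 0.2292 0.0501] 0.0099
0.056 False [ 0.4 -0.1 -4.5] [-0.02 -0.08 -0.03] [0.5809 0.2296 0.0558] 0.0099
0.062 False [ 0.3 -0.7 -5. ] [ 0.02 -0.04 -0.03] [0.5815 0.2294 0.0622] 0.01
0.08 False [ 0.2 -0.  -4.6] [ 0.04 -0.01 -0.03] [0.5815 0.2292 0.08  ] 0.0098
10.8333
```

View pics/s2.png

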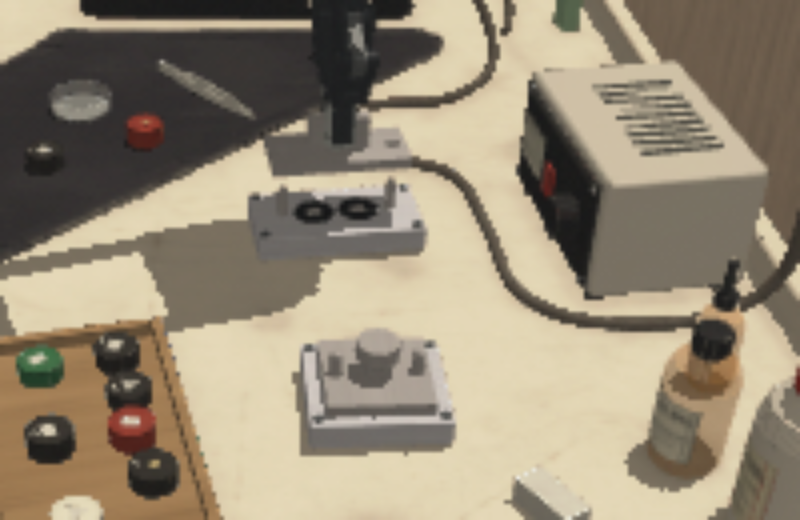

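The plate is clear of its dowels, level, and weighs about 4.6 N. The square plate is undisturbed. Next I'll refine the notebook pose from both fixed cameras and carry the plate over.

```bash
python3 - <<'E'
from h import *
C=[];A=[]
for n in ("top","side"):
    p,P=cloud(n); m=finder.silhouettes("notebook",n)[0]["region"]
    m=cv2.morphologyEx(m.astype(np.uint8),cv2.MORPH_OPEN,np.ones((5,5)))>0
    Q=P[m]; S=Q[(Q[:,2]>.008)&(Q[:,2]<.0125)]
    c,s,a=cv2.minAreaRect(S[:,:2].astype(np.float32)*1000)
    print(n,len(S),"z",np.median(S[:,2]).round(4),np.round(c,1),np.round(s,1),round(a,1),S[:,:2].mean(0).round(4))
manip.move_l([.5816,.2292,.20],feed=.15)
manip.movep([.47,0,.21],[np.pi,0,.9])
manip.movep([.488,-.263,.14],[np.pi,0,np.pi/2+np.radians(9.7)])
manip.hold(.2)
print(monitor.read_opening(),monitor.read_ft_force(),monitor.read_time_s(),monitor.read_eef_pos())
p,P=cloud("side"); cv2.imwrite("pics/s3.png",cv2.resize(p[180:380,150:400,::-1],(750,600)))
E
```

```text
top 5403 z 0.0101 [ 489.7 -263.2] [149.2 210.3] 9.8 [ 0.49   -0.2627]
side 7173 z 0.0105 [ 487.1 -261.5] [151.2 211.9] 9.8 [ 0.4891 -0.2735]
0.009961004147375978 [ 0.36154778  0.45937353 -3.51799708] 14.5333 [ 0.48855596 -0.26212896  0.14041724]
```

View pics/s3.png

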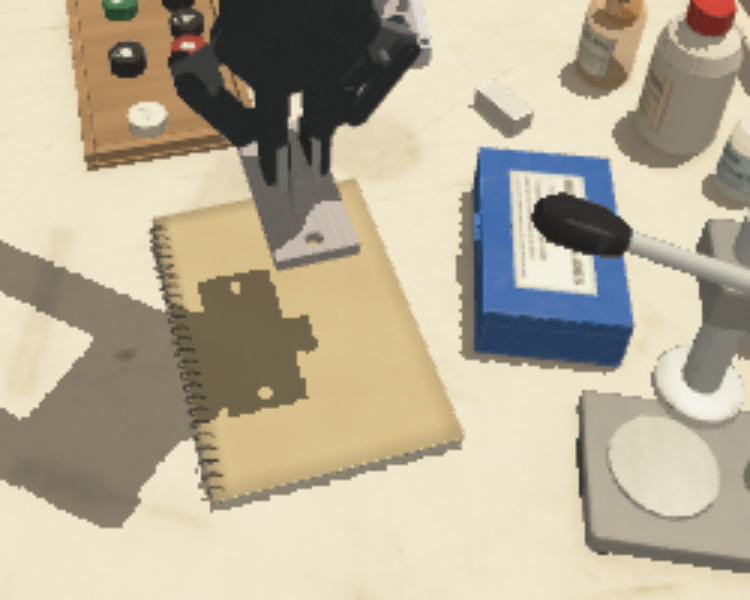

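The plate is still held level, long axis along the notebook, with the near edge at (315,260). I'll lower it until it touches.

```bash
python3 - <<'E'
from h import *
X,Y=.4895,-.2625
manip.move_l([X,Y,.04],feed=.1)
manip.move_l([X,Y,.028],feed=.04); manip.hold(.1)
print(monitor.read_ft_force(),monitor.read_torque())
print(manip.move_l([X,Y,.018],feed=.012,max_force=4))
manip.hold(.2)
print(monitor.read_eef_pos(),monitor.read_ft_force(),monitor.read_torque(),monitor.read_time_s())
E
```

```text
[ 0.65560916  0.04259452 -3.21757162] [-0.02647908  0.00333527  0.01670985]
True
[ 0.48960603 -0.26258599  0.02242061] [0.06295979 0.09706546 5.4515691 ] [0.00369301 0.067103   0.05300926] 17.025
```

```bash
python3 - <<'E'
from h import *
manip.gripper_to(.035); manip.hold(.2)
print(monitor.read_grasp_force(),monitor.read_ft_force())
x,y,z=monitor.read_eef_pos()
manip.move_l([x,y,.12],feed=.08); 
manip.move_l([.38,-.12,.25],feed=.2); manip.hold(.2)
for n in ("top","side"):
    p,P=cloud(n)
    if n=="side": cv2.imwrite("pics/s4.png",cv2.resize(p[120:370,150:450,::-1],(720,600)))
    for t in ("long_plate","square_plate","notebook"):
        for r in finder.silhouettes(t,n)[:1]:
            Q=P[r["region"]]; Q=Q[~np.isnan(Q[:,0])]; S=Q[abs(Q[:,2]-np.median(Q[:,2]))<.003]
            c,s,a=cv2.minAreaRect(S[:,:2].astype(np.float32)*1000)
            print(n,t,round(r["confidence"],2),"z",np.median(Q[:,2]).round(4),np.round(c,1),np.round(s,1),round(a,1))
print(monitor.read_time_s(),monitor.read_ft_force())
E
```

```text
0.0 [-0.45388282  0.79434063  1.02899885]
top long_plate 0.59 z 0.0176 [ 488.9 -263.4] [43.9 99.3] 9.6
top square_plate 0.56 z 0.0297 [582.7  23.6] [66.6 67.8] 88.6
top notebook 0.93 z 0.0101 [ 489.8 -263. ] [148.7 210.3] 9.8
side long_plate 0.79 z 0.0178 [ 488.1 -262.9] [ 46.5 101.9] 9.8
side square_plate 0.71 z 0.03 [580.1  25.7] [71.9 67.9] 87.8
side notebook 0.86 z 0.0105 [ 487.7 -261.4] [150.3 211.5] 9.8
20.825 [ 0.15471335 -0.47558765 -0.15752381]
```

View pics/s4.png

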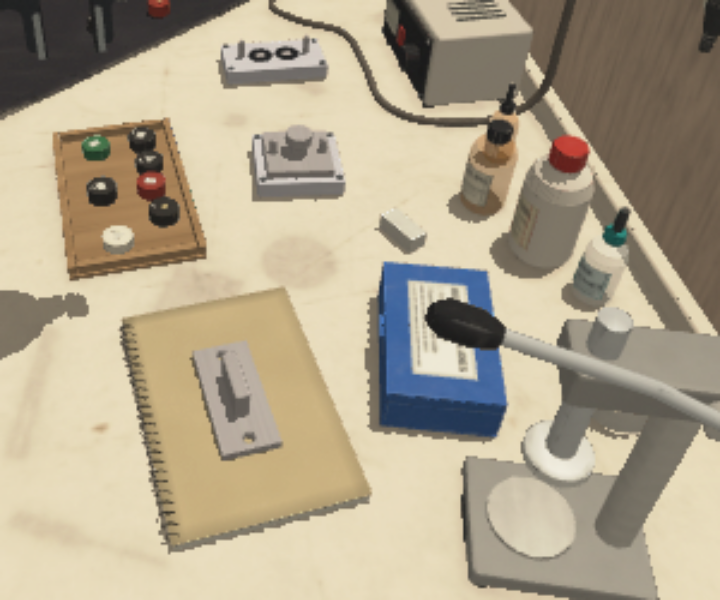

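The plate lies flat in the middle of the notebook at (237,400), bar up. The square plate is still on its fixture and the gripper is clear of everything.

```bash
python3 -c "
from plant import manip
print(manip.job_done())"
```

```text
the job is handed in; nothing more can be done
None
```

The long plate is off its dowels and released bar-up in the middle of the notebook (about 1 mm off centre by the cameras), the square plate is still on its fixture, and the job was handed in at about 21 s of the 38 s limit; no verdict was returned.

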